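# Set and lock the pottery lid gauge

## Task

Set the lid gauge for the next batch: roll the knurled brass wheel under a fingertip, stroke by stroke, until the blue jaw has closed so far that its black needle stands wholly within the white band of the red-and-white rider; then, with a finger, push the orange-balled lock lever fully over, away from the robot. Nothing is to be gripped: press the wheel only lightly, do not touch the blue jaw or the rider, and leave the crockery and tools standing where they are.

Things in the scene. Friction and masses are not known exactly. Their poses are not given: they have to be found in the camera images.
- gauge: The lid gauge: a green plate 310 x 120 x 20 mm fixed to the bench. Origin: centre of its underside; x runs along it from wheel to lock lever, y across it (roughly towards the robot), z up. Along x: brass wheel at -115 mm, blue sliding jaw (starts at -60 mm), fixed white jaw at 30 to 50 mm (top 60 mm over the bench), lever at 115 mm. The red-and-white rider lies along the -y edge.
- wheel_top (a point): Highest point of the brass wheel at rest, 77 mm over the bench (fixed to the gauge). Wheel radius 32 mm, width 28 mm, axle along gauge y; green cheeks 23 to 29 mm either side of its centre, tops 56 mm over the bench. Wheel and blue jaw share a sprung carriage: it gives way at 3 N, then sinks 1 mm per 1.5 N, 8 mm at most. Over 40 N counts as gripping or crushing.
- wheel (a joint): Turn of the wheel, rad, 0 at the start, not below. Stroking its top towards the jaws (gauge +x) increases it and moves the blue jaw 12 mm per rad towards the white one (0.37 mm per mm of fingertip stroke); stroking back opens the gap. It takes about 1 N along the rim and stays where it is left.
- jaw (a joint): Travel of the blue sliding jaw, m, 0 at the start, 0.08 at most, growing along gauge +x as the gap closes. The jaw is a blue block 16 x 60 x 40 mm, its top 70 mm over the bench. The needle is centred in the white band when this equals rider.
- rider (a joint): Place of the rider on the plate's edge, m, along gauge +x (0.022 to 0.045); differs from run to run. It is the size to set and must not be shifted.
- needle (a point): Top of the tip of the black needle, 4 mm wide and 10 mm long, that sticks out sideways (gauge -y) from the foot of the blue jaw and moves with it; x axis along gauge x.
- mark (a point): Top centre of the rider: a low block 30 mm long (gauge x), 14 mm wide, 14 mm high on a yellow scale strip on the plate's -y edge, red - white - red, 10 mm each; this point is the middle of the white band; x axis along gauge x.
- lock (a joint): Lock lever, rad: 0 at the start (leaning to gauge +y, towards the robot), 1.0 fully over (leaning to gauge -y, away from the robot). It stays where it is left; takes about 1 N at the ball. It does not block the wheel.
- lock_tip (a point): Centre of the lever's orange ball, 26 mm across, on a 10 mm steel rod 70 mm long that pivots 42 mm over the bench on the plate's middle line; the pivot axis runs along gauge x. The ball stands about 103 mm over the bench and 34 mm to the gauge's +y side at 0, the same to the -y side at 1.0.
- jar_mid (a point): Glaze jar with a blue lid, 50 mm across, 70 mm high, near the gauge on the robot's side; its mid-height centre. Bystander.
- cup_mid (a point): White cup, 60 mm across, 55 mm high, near the gauge on the far side; its mid-height centre. Bystander.
- bowl_mid (a point): White bowl, 130 mm across, 45 mm high; its mid-height centre. Bystander.
- lid_mid (a point): Blue pot lid with a knob, 90 mm across, 48 mm high; its mid-height centre. Bystander.
- brush: Brush 200 mm long lying on the bench, handle to its -x; origin at its underside. Bystander.
- rib_mid (a point): Flat wooden throwing rib 90 x 45 x 8 mm lying on the bench; its centre. Bystander.

How it is judged:
By the outcome, as a careful person would: the job done as asked, in the order asked, and still so for the second after the job is handed in, with the robot touching nothing.
It also fails if it takes over 56 s, if anything falls off the work surface, if the arm or the gripper's body presses on something with over 40 N, if the wrist force passes 120 N, or if a joint passes its speed limit or range.

## Robot

A 6-joint arm with a two-finger parallel gripper is mounted at the origin on the work surface. World frame = base frame: x ahead of the robot, y to its left, z up, the work surface at z = 0. Lengths are in mm, angles in rad, forces in N, time in s.
With the tool pointing down it reaches from about 275 to 825 mm from the base axis. Payload 4.9 kg.
Tool frame: the origin (TCP) lies at the very end of the fingers, on their centre line; the grasp point (between the pads) lies 19 mm behind it (robot.grip_depth is the distance from the TCP to the grasp point, in mm); z points along the fingers, y is the direction in which the jaws open and shut (so a half turn about z gives the same grasp; the last joint's range is limited). The gripper opens to 85 mm and grips with 20 to 120 N. Pads are 22 mm wide; open, the fingers measure 114 mm over their backs; the gripper's body (76 mm by 85 mm) begins 54 mm behind the grasp point. The pads swing forward as they close: fully open they stand 13 mm farther back than shut.
Start: joints at [1.187, 0.326, -0.193, 1.052, 0, 1.437], TCP at [135.959, 532.948, 231.281] pointing down, gripper open.
Joint ranges: [-2.65, 2.65], [-0.97, 1.79], [-1.3, 1.35], [-1.93, 2.1], [-1.47, 1.37], [-3.14, 3.14]. Speed limits (rad/s): [2.57, 2.57, 3.14, 3.14, 3.14, 3.14].

## Interface

Orientations are given as [roll, pitch, yaw] about the fixed x, y, z axes, in that order (R = Rz(yaw) Ry(pitch) Rx(roll)).
In Python, from cell import robot gives the robot as it stands.
- The arm moves only by the tool play_rows, never from a script. Its argument "increments" is text: rows parted by semicolons, each of 7 numbers parted by spaces: the turn, a rotation vector about the world's x, y, z in units of 6 degrees (1.0 is 6 degrees), then the shift along the world's x, y, z in mm, then the opening, from -1 (shut) to 1 (fully open). In form: wx wy wz dx dy dz grip; .... A call has 1 to 10 rows; each row shifts and turns the commanded pose from where the row before left it; what a row does not reach is not made up. A row lasts 1/12 s, in which the tool goes at most 41.7 mm and 7.16 degrees, less where a joint would pass 70% of its speed; a pose out of reach is approached as far as the arm can. A call is refused whole if a number of a shift passes 41.7 or a number of a turn 1, either way. A call with a gripper value outside its range is refused whole. The fingers move at their own pace and stop on an object; "grip_force" is the grip in N (left out, the last holds). Time passes only in rows, so rows that do not move let the fingers close. It gives the time, the measured TCP pose, the force and the opening at its end, in the units of the state.
- robot.observe(): the state, without advancing time (a new reading comes with each control period).
- robot.capture(name): name is "scene" or "top" or "wrist"; returns the picture (400x640x3 uint8, red, green, blue); there is no depth.
- robot.camera_info(name): a dict with "intrinsics" (3x3 intrinsics, pixels), "R" (3x3) and "t" (3): a world point X has camera coordinates R X + t. Camera axes: x right, y down, z forward; pixel columns grow to the right and rows downward; lengths in mm; the calibration is good to about 2 mm. A picture is of the moment at which its call begins: read the wrist's pose just before it. camera_info takes no time and is no camera call; for the wrist camera it gives the pose at the moment of the call.
- robot.sign_off(): hands the job in, once; it reports no verdict.
Trained networks look in the newest picture that a camera, given by its name, has taken for a name from the list of things; names that differ only in an ending like _2 or _b are one class to them, and where a whole thing is asked for, a point or a joint stands for the part that bears it (a point fixed in the world has none). Each returns a list of dicts, best first, with "score" (0 to 1); they miss things now and then, are a little off and sometimes report something else, mostly with a low value. They report only what shows in the picture. A call takes as long as a camera call.
- robot.silhouettes(query, camera): "pixels" (400x640 bool, what is visible of it) and "extent" ([left, top, width, height] in pixels, round what is visible of it).
The state is a dict: "clock": time; "joint_pos": joint angles; "joint_vel": joint speeds; "tau": joint torques, N m; "ee_pos": TCP position; "orientation": TCP orientation; "wrist_force": force on the tool from outside, world axes, zero at the start; "moment": the same for the moment, N m; "gripper_width": finger opening in mm.
Only numpy, scipy, OpenCV 4.12 (cv2) and the standard library are available. Lean on these libraries where they do the work, as an engineer would, in place of code of your own. Each camera call takes 0.05 s, during which the arm holds its last target.

## Working session

There is one attempt and no reset: what is moved stays moved. The work goes in short steps, Python scripts to look and compute and a tool call to move; the robot and the scene stay as the last step left them, time stands still between calls to the robot, and variables do not carry over. Pictures are saved under pics/ and viewed, and the job is handed in when it is done.

Besides the shell and the picture viewer there is one more tool, called after "Call:" as name(argument=value, ...), one argument or row to a line, values as JSON. play_rows: Moves the arm, as the interface text tells. Its arguments: {"type":"object","properties":{"increments":{"type":"string"},"grip_force":{"type":"number"}},"required":["increments"]}

```bash
ls; mkdir -p pics; cat > h.py <<'E'
import numpy as np, cv2
from cell import robot
def save(n,name,crop=None,scale=1):
    im=robot.capture(n); c=im[:,:,::-1].copy(); cv2.imwrite(f'pics/{name}.png',c); return im
def ray(n,u,v,z):
    ci=robot.camera_info(n);K=np.array(ci['intrinsics']);R=np.array(ci['R']);t=np.array(ci['t'])
    d=R.T@np.linalg.inv(K)@np.array([u,v,1.]);c=-R.T@t
    return c+d*(z-c[2])/d[2]
def proj(n,X):
    ci=robot.camera_info(n);K=np.array(ci['intrinsics']);x=K@(np.array(ci['R'])@np.array(X,float)+np.array(ci['t']));return x[:2]/x[2]
E
python3 - <<'E'
from h import *
for n in('scene','top','wrist'): save(n,n+'0')
for n in('scene','top','wrist'):
  ci=robot.camera_info(n);R=np.array(ci['R']);print(n,-R.T@np.array(ci['t']),R[2],ci['intrinsics'][0][0])
for q in('gauge','wheel','jaw','rider','needle','lock_tip','jar_mid','cup_mid'):
  for s in robot.silhouettes(q,'top')[:2]:
    p=s['pixels'];ys,xs=np.nonzero(p);print(q,round(s['score'],2),s['extent'],xs.mean().round(1),ys.mean().round(1),p.sum())
print(robot.observe())
E
```

```text
pics
scene [1055.09785323 -458.22642594 1084.36519392] [-0.45966483  0.3831881  -0.80117109] 401.97686267376537
top [ 423.49236488   18.96507689 1243.31990801] [ 6.71687999e-02 -2.25922192e-04 -9.97741600e-01] 418.22941221971354
wrist [ 68.90592104 549.46152267 372.6823284 ] [ 0.25802267 -0.06675271 -0.96383006] 285.65614299712564
gauge 0.66 [301.5, 163.7, 107.2, 53.8] 355.1 188.7 4244
wheel 0.74 [384.3, 177.1, 25.3, 11.0] 395.1 182.6 281
jaw 0.73 [372.6, 175.0, 8.7, 20.3] 376.9 184.6 157
rider 0.58 [358.3, 169.3, 8.3, 5.2] 361.5 170.8 35
needle 0.57 [372.7, 173.3, 10.0, 22.5] 376.6 182.8 122
needle 0.5 [359.5, 169.0, 4.9, 2.1] 361.3 171.0 36
jar_mid 0.52 [342.2, 221.1, 19.3, 14.4] 350.4 229.6 230
jar_mid 0.15 [371.9, 173.9, 9.8, 21.4] 376.7 184.8 131
cup_mid 0.74 [324.6, 140.8, 18.2, 22.1] 333.3 149.4 358
cup_mid 0.64 [214.1, 249.9, 36.4, 23.5] 231.6 259.4 457
{'clock': 0.55, 'joint_pos': array([ 1.18679589e+00,  3.26202296e-01, -1.92611736e-01,  1.05202520e+00,
       -2.35038932e-05,  1.43658516e+00]), 'joint_vel': array([ 0.00011286, -0.00067741,  0.00085072, -0.00042179,  0.00013397,
       -0.00146876]), 'tau': array([-6.80658068e-04, -4.43028295e+01,  2.62595880e+01,  2.02618212e-03,
       -1.15475395e-04, -2.47537841e-06]), 'ee_pos': array([135.96122256, 532.92882935, 231.27512067]), 'orientation': array([-3.14154699e+00,  1.75509955e-05,  2.89180339e+00]), 'wrist_force': array([-1.14749326,  0.34582968,  0.3190542 ]), 'moment': array([-0.03241111,  0.04104248, -0.01800699]), 'gripper_width': 85.4613229884801}
```

```bash
python3 - <<'E'
from h import *
a=cv2.imread('pics/top0.png');cv2.imwrite('pics/top0z.png',cv2.resize(a[120:260,270:440],None,fx=4.2,fy=4.2,interpolation=cv2.INTER_CUBIC))
E
```

```text
(no output)
```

View pics/top0z.png

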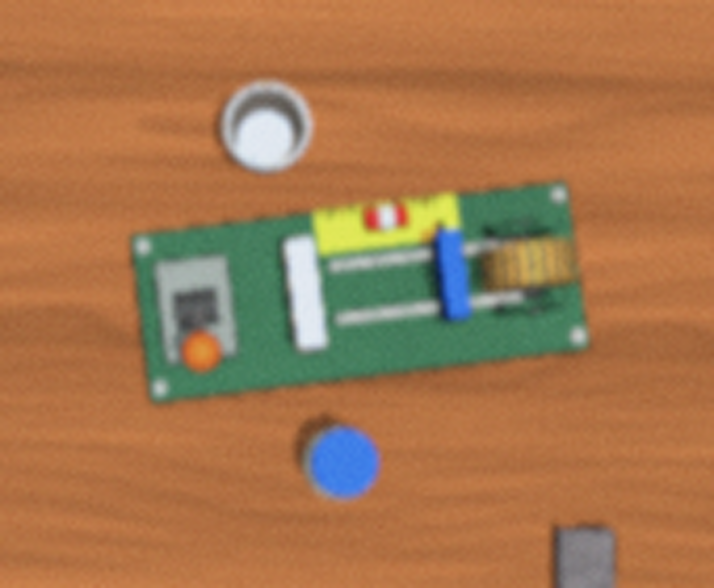

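View pics/scene0.png

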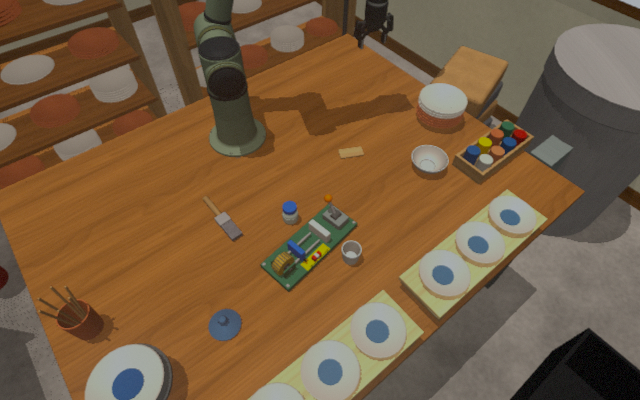

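View pics/wrist0.png

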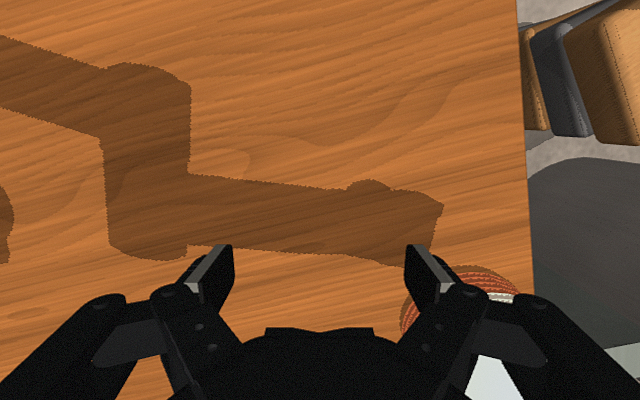

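View pics/top0.png

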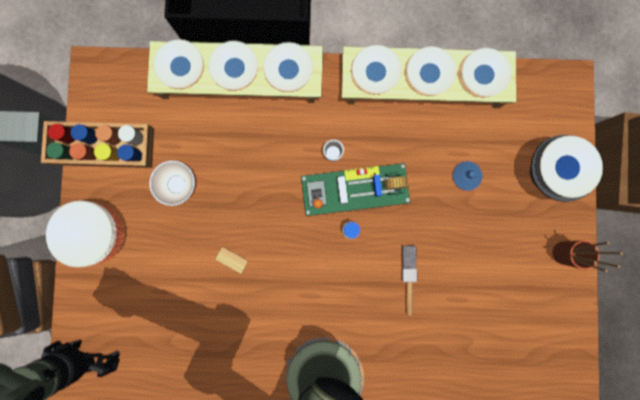

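The top view shows the gauge: the wheel is on the right near pixel (395,183), the lever ball on the left near (318,204), and the rider near (362,171). The jar is in front of the gauge and the cup behind it.

```bash
python3 - <<'E'
from h import *
f=lambda p:(270+(p[0]+.5)/4.2-.5,120+(p[1]+.5)/4.2-.5)
C=np.array([ray('top',*f(p),20)[:2] for p in[(133,236),(568,182),(588,347),(154,402)]])
print(C, np.linalg.norm(C-np.roll(C,-1,0),axis=1))
c=C.mean(0); ex=(C[0]+C[3]-C[1]-C[2]);ex/=np.linalg.norm(ex);ey=(C[2]+C[3]-C[0]-C[1]);ey/=np.linalg.norm(ey)
print('c',c,'ex',ex,'ey',ey,'yaw',np.arctan2(ex[1],ex[0]), np.arctan2(-ey[0],ey[1]))
for nm,p,z in[('wheel',(533,260),77),('jaw',(451,272),70),('mark',(387,216),34),('lever',(201,350),105),('white jaw',(305,293),60),('jar',(342,462),70),('cup rim',(267,126),55),('needle',(438,230),30)]:
  X=ray('top',*f(p),z)[:2];print(nm,X,(X-c)@ex,(X-c)@ey)
E
```

```text
[[ 584.29524528   80.31713417]
 [ 630.99438047 -224.08419839]
 [ 515.14140725 -239.70117063]
 [ 468.35744699   62.11036899]] [307.96262841 116.9008179  305.41601854 117.35867829]
c [549.69712    -80.33946646] ex [-0.15240688  0.98831784] ey [-0.98952023 -0.14439433] yaw 1.7237994716028655 1.7156971837375108
wheel [ 568.11044976 -190.12294957] -111.30729247850275 -2.3682501478101567
jaw [ 559.33996657 -136.427274  ] -56.90221666601014 -1.4430305360811484
mark [601.3210234 -96.0732665] -23.417833083742128 -48.81102512367239
lever [499.85162263  29.61391436] 116.26568391399441 33.44648348698188
white jaw [543.46585172 -39.22612976] 41.582732077987366 0.2294334399781729
jar [429.99297048 -66.13887907] 32.278429374812816 116.39919288591538
cup rim [657.94543797 -10.70884435] 52.319397659813326 -117.16816688015008
needle [ 593.08823168 -132.13395414] -57.802519762690046 -35.457552498828434
```

Call:
play_rows(
  increments="0 0 0.38 15 -20 0 -1; 0 0 0.38 21.5 -28.5 0 -1; 0 0 0.38 21.5 -28.5 0 -1; 0 0 0.38 21.5 -28.5 0 -1; 0 0 0.38 21.5 -28.5 0 -1; 0 0 0.38 21.5 -28.5 0 -1; 0 0 0.38 21.5 -28.5 0 -1; 0 0 0.38 21.5 -28.5 0 -1; 0 0 0.38 21.5 -28.5 0 -1; 0 0 0.38 21.5 -28.5 0 -1",
)

```text
clock: 1.38
ee_pos: [345.3, 255.0, 231.6]
orientation: [3.141, 0.001, -2.991]
wrist_force: [0.4, 1.0, 1.1]
gripper_width: -0.2
```

Call:
play_rows(
  increments="-0.04 0.25 0 21.5 -28.5 0 -1; -0.04 0.25 0 21.5 -28.5 0 -1; -0.04 0.25 0 21.5 -28.5 0 -1; -0.04 0.25 0 21.5 -28.5 0 -1; -0.04 0.25 0 21.5 -28.5 0 -1; -0.04 0.25 0 21.5 -28.5 0 -1; -0.04 0.25 0 21.5 -28.5 0 -1; -0.04 0.25 0 21.5 -28.5 0 -1; -0.04 0.25 0 21.5 -28.5 0 -1; -0.04 0.25 0 21.5 -28.5 0 -1",
)

```text
clock: 2.22
ee_pos: [560.4, -30.2, 231.3]
orientation: [-3.139, -0.266, -2.994]
wrist_force: [1.2, 0.8, 0.7]
gripper_width: 0.2
```

Call:
play_rows(
  increments="0 0 0 21.5 -28.5 0 -1; 0 0 0 21.5 -28.5 0 -1; 0 0 0 15 -10 0 -1; 0 0 0 0 0 0 -1; 0 0 0 0 0 0 -1; 0 0 0 0 0 0 -1",
)

```text
clock: 2.72
ee_pos: [616.9, -95.0, 231.0]
orientation: [-3.139, -0.266, -2.993]
wrist_force: [0.2, -0.4, 0.4]
gripper_width: -0.3
```

```bash
python3 - <<'E'
from h import *
o=robot.observe();print(o['clock'],o['ee_pos'],o['orientation'],o['gripper_width'],o['joint_pos'],o['wrist_force'])
ci=robot.camera_info('wrist');R=np.array(ci['R']);print(-R.T@np.array(ci['t']),R)
save('wrist','w1')
E
```

```text
2.7167 [616.94460433 -94.98364944 231.04005799] [-3.13942955 -0.26592065 -2.993359  ] -0.32809714107852594 [-0.22333757  0.68768049  0.3611153   1.49200324 -0.09758663 -0.35969919] [ 0.1903094  -0.38783484  0.43860864]
[587.99121468 -98.78505423 385.82275144] [[-1.48222999e-01  9.88953124e-01 -1.28862725e-03]
 [ 9.88944373e-01  1.48227174e-01  4.21086686e-03]
 [ 4.35535951e-03 -6.50233356e-04 -9.99990304e-01]]
```

View pics/w1.png

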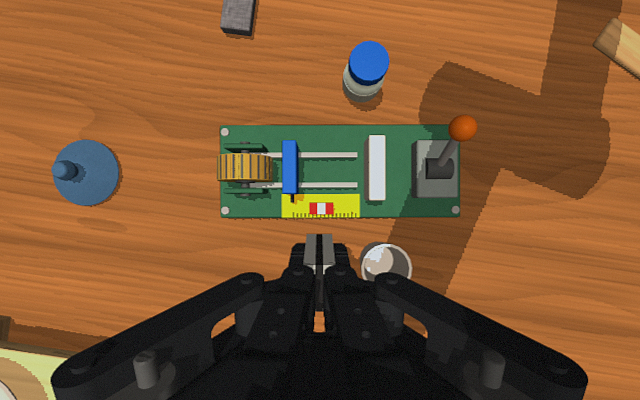

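The wrist view looks straight down and is aligned with the gauge. It shows the wheel at (245,166), the jaw at (290,167), the needle near (293,197), the white band of the rider near (321,209), the ball at (463,128) and the shut fingertip at (320,238).

```bash
cat >> h.py <<'E'
def zoom(src,name,x0,x1,y0,y1,s):
    a=cv2.imread(f'pics/{src}.png');cv2.imwrite(f'pics/{name}.png',cv2.resize(a[y0:y1,x0:x1],None,fx=s,fy=s,interpolation=cv2.INTER_NEAREST))
E
python3 - <<'E'
from h import *
zoom('w1','w1z',210,370,115,225,5)
C=np.array([ray('wrist',*p,20)[:2] for p in[(220.3,125),(459.5,125),(460,217.5),(219.5,217.5)]])
c=C.mean(0);ex=C[1]+C[2]-C[0]-C[3];ex/=np.linalg.norm(ex);ey=np.array([-ex[1],ex[0]])
print(c,ex,np.arctan2(ex[1],ex[0]),np.linalg.norm(C-np.roll(C,-1,0),axis=1))
for nm,p,z in[('ball',(463,128),103),('jar',(369,61),70),('wheel',(245,166),77),('jaw',(290,167),70),('mark',(321,208.5),34)]:
  X=ray('wrist',*p,z)[:2];print(nm,X,(X-c)@ex,(X-c)@ey)
im=cv2.imread('pics/w1.png')
for v in(207,209,211): print([tuple(map(int,im[v,u][::-1])) for u in range(306,338)])
for v in(195,197,199): print([tuple(map(int,im[v,u][::-1])) for u in range(284,302)])
E
```

```text
[549.60024067 -77.66812232] [-0.14867848  0.98888559] 1.720028087501466 [306.19675238 118.38511725 308.31021324 118.53512861]
ball [497.81041666  31.82229794] 115.97353097702965 34.93534191132875
jar [429.66804797 -66.72275634] 28.65505029869385 116.97187686034258
wheel [ 565.14532249 -183.13781048] -106.60867390411832 0.3087650527148431
jaw [ 558.321043   -135.63727042] -58.621450836673375 -0.005111185430538876
mark [599.85475738 -94.48101617] -24.097793398486605 -47.19625199132442
[(207, 214, 33), (206, 219, 36), (208, 215, 33), (204, 125, 30), (209, 34, 41), (209, 46, 43), (205, 45, 35), (207, 50, 40), (206, 47, 38), (209, 45, 36), (209, 27, 14), (207, 193, 195), (207, 224, 223), (208, 215, 215), (206, 214, 215), (207, 214, 212), (209, 216, 215), (206, 217, 217), (208, 231, 230), (208, 148, 146), (208, 41, 35), (207, 45, 35), (207, 47, 40), (208, 46, 39), (210, 52, 45), (207, 45, 41), (207, 30, 38), (208, 154, 38), (210, 219, 35), (209, 222, 32), (208, 217, 34), (207, 213, 30)]
[(209, 215, 34), (205, 217, 29), (206, 223, 34), (207, 135, 37), (206, 29, 37), (208, 46, 39), (205, 43,
[... 1058 characters left out ...]
2, 16), (178, 134, 17), (207, 160, 20), (198, 154, 21), (203, 156, 20), (206, 159, 18), (202, 155, 22), (203, 156, 16), (204, 157, 19)]
[(207, 213, 31), (205, 212, 27), (207, 214, 29), (210, 215, 30), (211, 219, 32), (224, 234, 31), (146, 149, 25), (35, 28, 30), (16, 18, 29), (9, 11, 22), (175, 134, 15), (205, 158, 22), (198, 154, 25), (197, 154, 25), (196, 153, 22), (193, 148, 11), (194, 149, 16), (197, 152, 26)]
[(208, 215, 31), (208, 213, 31), (210, 216, 34), (208, 215, 31), (209, 217, 31), (220, 226, 30), (147, 149, 31), (49, 45, 43), (26, 24, 37), (21, 22, 33), (176, 134, 19), (207, 160, 25), (195, 148, 21), (194, 147, 21), (195, 145, 21), (196, 147, 23), (196, 151, 20), (193, 148, 19)]
```

View pics/w1z.png

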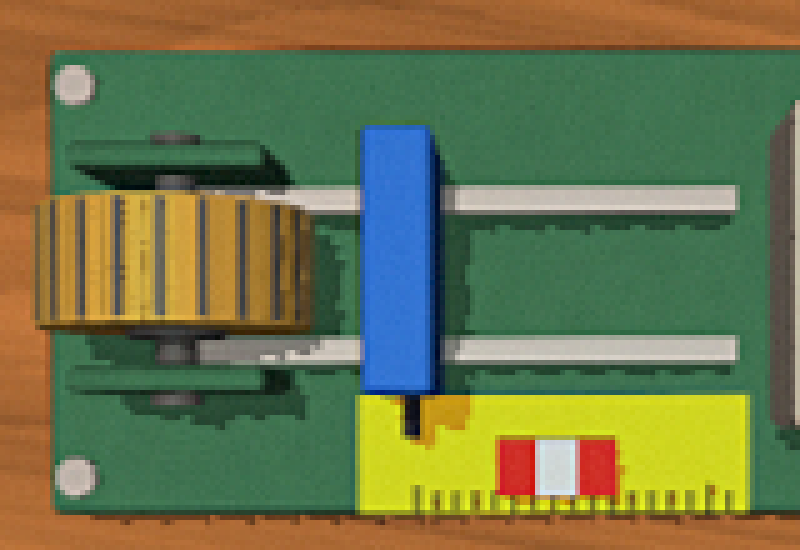

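Call:
play_rows(
  increments="0.08 -0.5 0 -8 -18.4 -10 -1; 0.08 -0.5 0 -8 -18.4 -20 -1; 0.08 -0.5 0 -8 -18.4 -22 -1; 0.08 -0.5 0 -8 -18.4 -25 -1; 0.08 -0.5 0 -8 -18.4 -25 -1; 0 0 0 -8 -18.2 -25 -1; 0 0 0 0 0 -9 -1; 0 0 0 0 0 0 -1; 0 0 0 0 0 0 -1; 0 0 0 0 0 0 -1",
)

```text
clock: 3.6
ee_pos: [571.0, -204.9, 96.9]
orientation: [-3.14, 0.002, -2.992]
wrist_force: [0.8, 0.3, 0.3]
gripper_width: -0.1
```

```bash
python3 - <<'E'
from h import *
o=robot.observe();print(o['clock'],o['ee_pos'],o['orientation'],o['wrist_force'])
ci=robot.camera_info('wrist');R=np.array(ci['R']);print(R)
save('wrist','w2')
E
```

```text
3.6 [ 570.97704344 -204.89309481   96.87368972] [-3.14049561e+00  2.07012815e-03 -2.99152314e+00] [0.79524758 0.28047047 0.25289317]
[[-1.49469875e-01  9.88766235e-01 -2.97251633e-04]
 [ 9.52329574e-01  1.44042662e-01  2.68923956e-01]
 [ 2.65945745e-01  3.99129487e-02 -9.63161366e-01]]
```

View pics/w2.png

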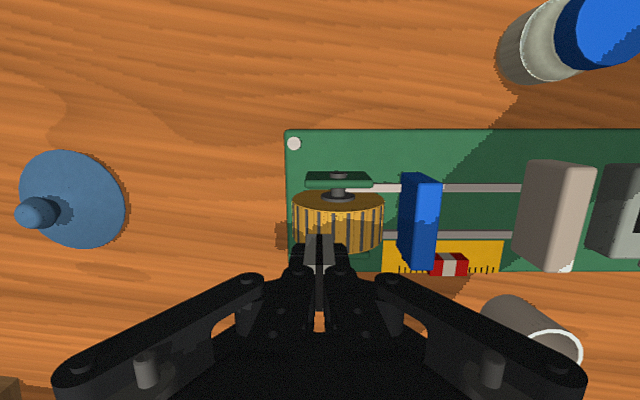

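Call:
play_rows(
  increments="0 0 0 -2 0 -10 -1; 0 0 0 0 0 -7 -1; 0 0 0 0 0 -3 -1; 0 0 0 0 0 -1 -1; 0 0 0 0 0 -1 -1; 0 0 0 0 0 0 -1",
)

```text
clock: 4.15
ee_pos: [567.7, -205.2, 73.6]
orientation: [3.141, 0.001, -2.993]
wrist_force: [-0.8, 2.1, 6.5]
gripper_width: 0.1
```

Call:
play_rows(
  increments="0 0 0 -0.6 4 0 -1; 0 0 0 -0.6 4 0 -1; 0 0 0 -0.6 4 0 -1; 0 0 0 -0.6 4 0 -1; 0 0 0 -0.6 4 0 -1; 0 0 0 -0.6 4 0 -1; 0 0 0 -0.6 4 0 -1; 0 0 0 0 0 0 -1; 0 0 0 0 0 8 -1; 0 0 0 0 0 8 -1",
)

```text
clock: 4.98
ee_pos: [562.7, -177.5, 89.3]
orientation: [3.141, -0.001, -2.993]
wrist_force: [-0.1, -0.9, 0.3]
gripper_width: 0.1
```

```bash
python3 - <<'E'
from h import *
o=robot.observe();print(o['clock'],o['ee_pos'],o['orientation'],o['wrist_force'])
save('wrist','w3');zoom('w3','w3z',280,440,140,290,5)
E
```

```text
4.9833 [ 562.69383767 -177.51578836   89.27295423] [ 3.14089512e+00 -1.43991477e-03 -2.99337813e+00] [-0.0814275  -0.87239865  0.26999291]
```

View pics/w3.png

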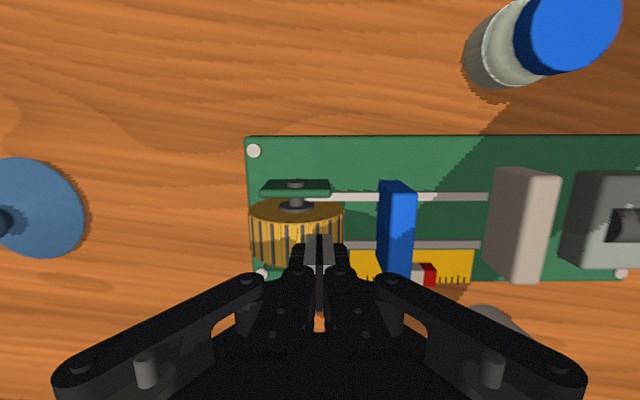

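```bash
python3 - <<'E'
from h import *
c=np.array([549.6,-77.7]);ex=np.array([-.1487,.9889])
for u,v in[(379,181),(403,181)]:
  X=ray('wrist',u,v,70)[:2];print((X-c)@ex)
E
```

```text
-66.05340136479778
-52.07755556590363
```

View pics/w3z.png

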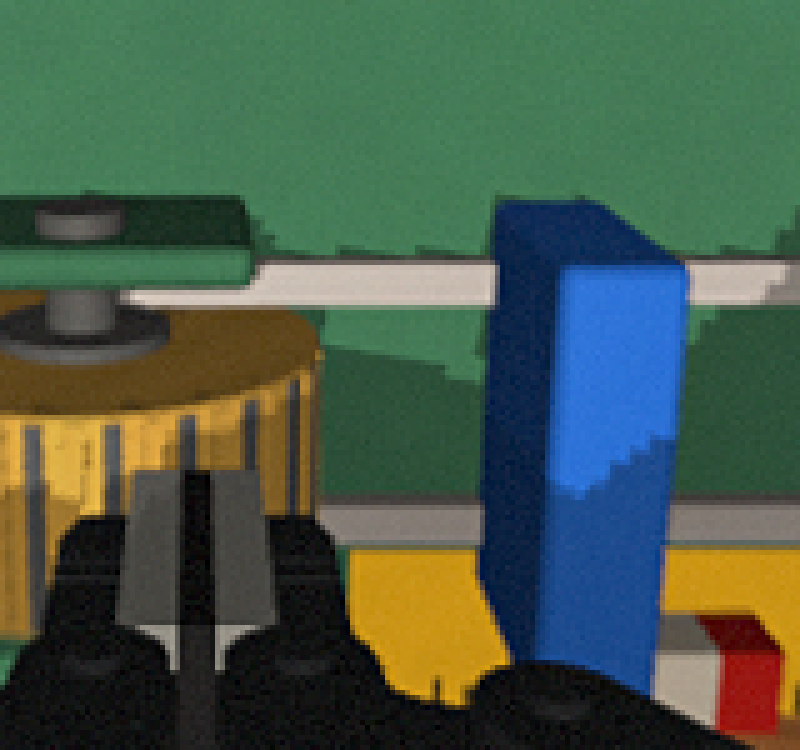

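```bash
python3 - <<'E'
from h import *
c=np.array([549.6,-77.7]);ex=np.array([-.1487,.9889])
for u,v in[(392.8,193),(417.4,193)]:
  X=ray('wrist',u,v,70)[:2];print((X-c)@ex,(X-c)@np.array([-.9889,-.1487]))
E
```

```text
-57.52541363423722 28.593444834093667
-43.03409420365114 28.5776623104163
```

Call:
play_rows(
  increments="0 0 0 2.1 -14 0 -1; 0 0 0 2.1 -14 0 -1; 0 0 0 0 0 -7 -1; 0 0 0 0 0 -5 -1; 0 0 0 0 0 -3 -1; 0 0 0 0 0 -1 -1; 0 0 0 0 0 0 -1",
)

```text
clock: 5.62
ee_pos: [567.5, -206.7, 73.4]
orientation: [-3.14, -0.001, -2.994]
wrist_force: [-0.9, -2.3, 5.8]
gripper_width: 0.3
```

Call:
play_rows(
  increments="0 0 0 -0.6 4 0 -1; 0 0 0 -0.6 4 0 -1; 0 0 0 -0.6 4 0 -1; 0 0 0 -0.6 4 0 -1; 0 0 0 -0.6 4 0 -1; 0 0 0 -0.6 4 0 -1; 0 0 0 -0.6 4 0 -1; 0 0 0 0 0 0 -1; 0 0 0 0 0 8 -1; 0 0 0 0 0 8 -1",
)

```text
clock: 6.45
ee_pos: [562.3, -177.0, 89.0]
orientation: [3.14, -0.002, -2.993]
wrist_force: [-1.1, 0.7, -0.0]
gripper_width: -0.1
```

Call:
play_rows(
  increments="0 0 0 2.1 -14 0 -1; 0 0 0 2.1 -14 0 -1; 0 0 0 0 0 -7 -1; 0 0 0 0 0 -5 -1; 0 0 0 0 0 -3 -1; 0 0 0 0 0 -1 -1; 0 0 0 0 0 0 -1",
)

```text
clock: 7.03
ee_pos: [567.5, -206.6, 73.3]
orientation: [-3.14, -0.0, -2.994]
wrist_force: [-1.2, -2.0, 6.5]
gripper_width: -0.2
```

Call:
play_rows(
  increments="0 0 0 -0.6 4 0 -1; 0 0 0 -0.6 4 0 -1; 0 0 0 -0.6 4 0 -1; 0 0 0 -0.6 4 0 -1; 0 0 0 -0.6 4 0 -1; 0 0 0 -0.6 4 0 -1; 0 0 0 -0.6 4 0 -1; 0 0 0 0 0 0 -1; 0 0 0 0 0 8 -1; 0 0 0 0 0 8 -1",
)

```text
clock: 7.87
ee_pos: [562.3, -177.0, 88.9]
orientation: [3.14, -0.002, -2.993]
wrist_force: [-0.7, -0.2, 0.1]
gripper_width: 0.1
```

Call:
play_rows(
  increments="0 0 0 0 0 30 -1; -0.08 0.5 0 9 13.7 28 -1; -0.08 0.5 0 9 13.7 28 -1; -0.08 0.5 0 9 13.7 28 -1; -0.08 0.5 0 9 13.7 28 -1; -0.08 0.5 0 9 13.7 0 -1; 0 0 0 9 13.7 0 -1; 0 0 0 0 0 0 -1; 0 0 0 0 0 0 -1; 0 0 0 0 0 0 -1",
)

```text
clock: 8.7
ee_pos: [616.6, -95.9, 231.2]
orientation: [-3.139, -0.266, -2.994]
wrist_force: [-0.0, -1.9, 0.2]
gripper_width: -0.1
```

```bash
cat >> h.py <<'E'
def meas(name):
    o=robot.observe();print(o['clock'],o['ee_pos'],o['orientation'])
    save('wrist',name);p=proj('wrist',(599.9,-94.5,30));print(p)
    u,v=int(p[0]),int(p[1]);zoom(name,name+'z',u-60,u+60,v-60,v+30,6)
E
python3 -c "
from h import *
meas('w4')"
```

```text
8.7 [616.63643446 -95.92237406 231.17118014] [-3.13866516 -0.26599793 -2.99401322]
[322.25773408 208.86970115]
```

View pics/w4z.png

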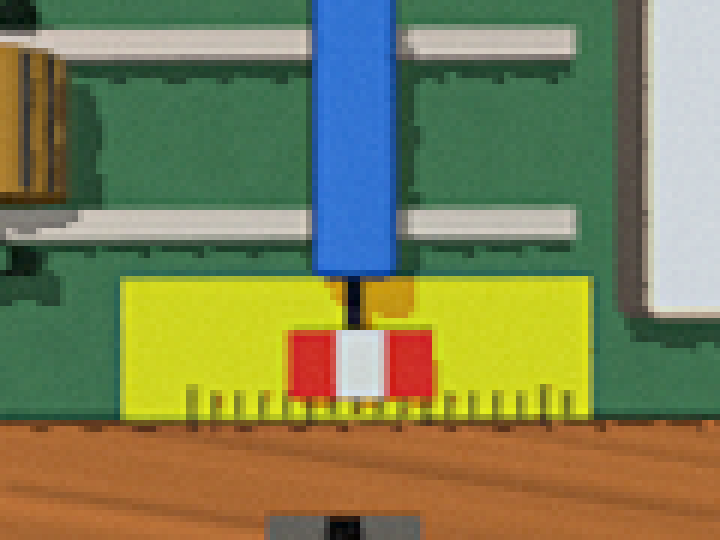

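```bash
python3 - <<'E'
from h import *
im=cv2.imread('pics/w4.png').astype(int)
print(im[200:204,314:328].sum(2)); 
w=im[206:213,300:345].mean(0); print([(300+i,int(a[1])) for i,a in enumerate(w)][8:36])
E
```

```text
[[454 452 461 466 487 315  89  98 274 365 434 400 352 351]
 [460 473 457 458 483 314  67  76 251 335 450 457 459 471]
 [395 411 386 390 405 254 107 103 184 258 335 380 371 378]
 [326 320 310 371 601 642 641 649 642 642 640 605 429 294]]
[(308, 224), (309, 180), (310, 88), (311, 37), (312, 45), (313, 47), (314, 47), (315, 46), (316, 37), (317, 74), (318, 197), (319, 223), (320, 214), (321, 214), (322, 213), (323, 215), (324, 221), (325, 199), (326, 111), (327, 31), (328, 46), (329, 46), (330, 46), (331, 46), (332, 44), (333, 40), (334, 149), (335, 212)]
```

The needle is 1.2 mm short of the band centre and wholly within it, with about 1.8 mm to spare on the near side. I'm leaving the wheel there and moving to the lever.

Call:
play_rows(
  increments="0.08 -0.5 0 -26.4 20.2 0 -1; 0.08 -0.5 0 -26.4 20.2 0 -1; 0.08 -0.5 0 -26.4 20.2 0 -1; 0.08 -0.5 0 -26.4 20.2 0 -1; 0.08 -0.5 0 -26.4 20.2 0 -1; 0 0 0 -26.4 20.2 0 -1; 0 0 0 0 0 -25 -1; 0 0 0 0 0 -30 -1; 0 0 0 0 0 -20 -1; 0 0 0 0 0 0 -1",
)

```text
clock: 9.58
ee_pos: [455.1, 25.3, 153.5]
orientation: [3.14, -0.006, -2.995]
wrist_force: [-1.8, -0.6, 0.2]
gripper_width: 0.0
```

```bash
python3 -c "
from h import *
o=robot.observe();print(o['clock'],o['ee_pos'],o['orientation'])
save('wrist','w5')"
```

```text
9.5833 [455.08057106  25.26764324 153.46691332] [ 3.14044018 -0.00561581 -2.99481076]
```

View pics/w5.png

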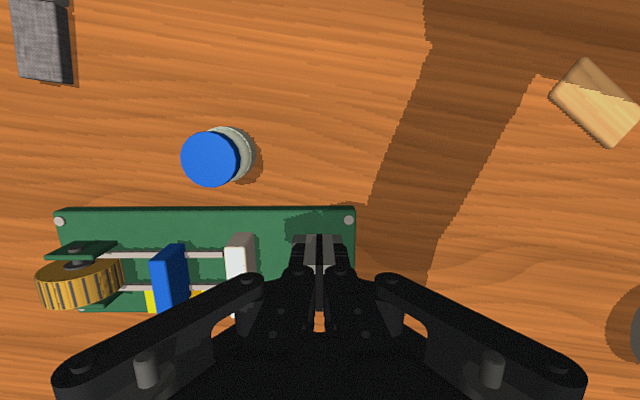

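Call:
play_rows(
  increments="0 0 0 0 0 -25 -1; 0 0 0 0 0 -25 -1; 0 0 0 0 0 -9 -1; 0 0 0 0 0 0 -1; 0 0 0 8 1.2 0 -1; 0 0 0 8 1.2 0 -1; 0 0 0 8 1.2 0 -1; 0 0 0 8 1.2 0 -1",
)

```text
clock: 10.3
ee_pos: [492.5, 30.4, 98.5]
orientation: [-3.141, 0.002, -2.993]
wrist_force: [-1.4, -1.5, 0.6]
gripper_width: -0.1
```

Call:
play_rows(
  increments="0 0 0 8 1.2 0 -1; 0 0 0 8 1.2 0 -1; 0 0 0 8 1.2 0 -1; 0 0 0 8 1.2 0 -1; 0 0 0 8 1.2 0 -1; 0 0 0 6 0.9 0 -1; 0 0 0 0 0 0 -1",
)

```text
clock: 10.88
ee_pos: [538.4, 37.5, 97.2]
orientation: [3.142, 0.001, -2.993]
wrist_force: [0.3, -0.7, -0.7]
gripper_width: 0.0
```

Call:
play_rows(
  increments="0 0 0 3 0.4 0 -1; 0 0 0 3 0.4 0 -1; 0 0 0 0 0 0 -1; 0 0 0 0 0 0 -1",
)

```text
clock: 11.22
ee_pos: [542.4, 38.2, 97.1]
orientation: [3.141, -0.001, -2.993]
wrist_force: [-1.6, -0.2, 0.2]
gripper_width: -0.1
```

Call:
play_rows(
  increments="0 0 0 2 0.3 0 -1; 0 0 0 2 0.3 0 -1; 0 0 0 0 0 0 -1; 0 0 0 0 0 0 -1",
)

```text
clock: 11.55
ee_pos: [542.8, 38.3, 96.8]
orientation: [-3.141, -0.007, -2.994]
wrist_force: [-10.6, -1.2, 7.1]
gripper_width: -0.3
```

```bash
python3 -c "
from h import *
save('scene','s6');zoom('s6','s6z',250,370,180,290,6)"
```

```text
(no output)
```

View pics/s6z.png

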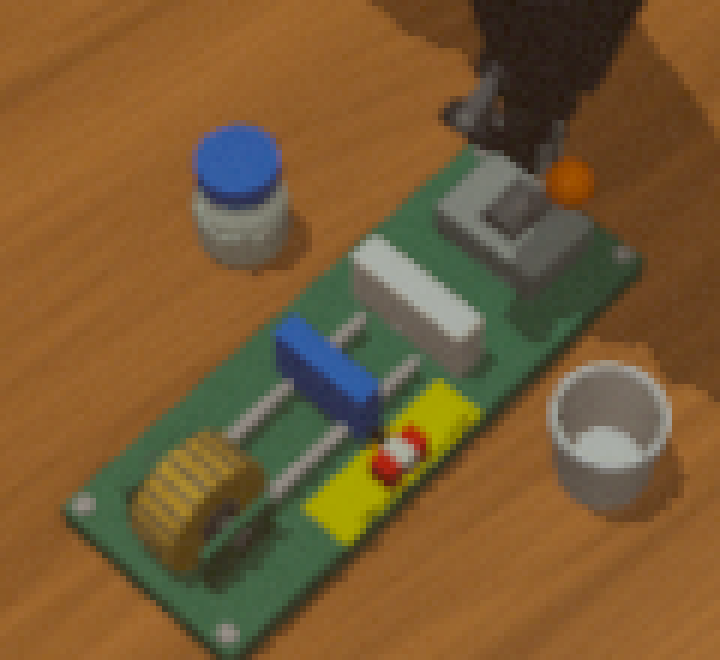

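The force rose to about 11 N, so the lever is at its stop. The scene view shows the ball tipped to the far side. I'll back off and check.

Call:
play_rows(
  increments="0 0 0 -10 -1.5 0 -1; 0 0 0 -20 -3 0 -1; 0 0 0 0 0 30 -1; 0 0 0 0 0 35 -1; 0 0 0 0 0 35 -1; 0 0 0 15 -25 35 -1; -0.08 0.5 0 20 -25 0 -1; -0.08 0.5 0 20 -25 0 -1; -0.08 0.5 0 20 -25 0 -1; -0.08 0.5 0 20 -25 0 -1",
)

```text
clock: 12.43
ee_pos: [612.1, -90.0, 230.7]
orientation: [-3.138, -0.211, -2.994]
wrist_force: [0.7, 0.1, 1.3]
gripper_width: -0.0
```

Call:
play_rows(
  increments="-0.08 0.5 0 9 -7 0 -1; 0 0 0 0 0 0 -1; 0 0 0 0 0 0 -1; 0 0 0 0 0 0 -1",
)

```text
clock: 12.77
ee_pos: [619.4, -95.1, 229.2]
orientation: [-3.139, -0.264, -2.993]
wrist_force: [-0.3, 0.7, 0.1]
gripper_width: -0.1
```

```bash
python3 -c "
from h import *
meas('w7')
print(proj('wrist',(549.6-.1487*115+.9889*34,-77.7+.9889*115+.1487*34,103)))"
```

```text
12.7667 [619.38781855 -95.13267562 229.24881331] [-3.13898789 -0.2642147  -2.99345617]
[321.5802142  206.30576626]
[463.28384696 195.07085689]
```

View pics/w7.png

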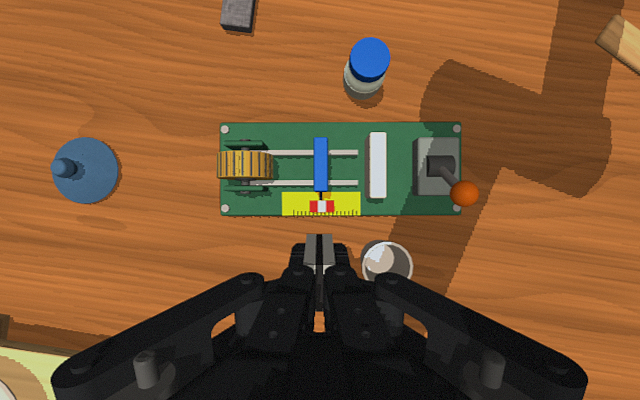

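View pics/w7z.png

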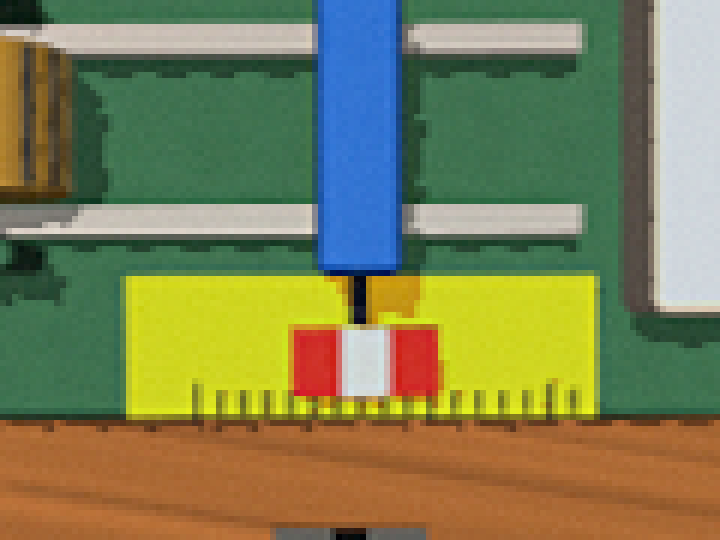

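```bash
python3 - <<'E'
from h import *
for n in('w1','w7'):
  im=cv2.imread(f'pics/{n}.png');h=cv2.cvtColor(im,cv2.COLOR_BGR2HSV)
  m=cv2.inRange(h[100:220,440:490],(5,215,110),(16,255,255))
  nn,l,s,c=cv2.connectedComponentsWithStats(m);i=1+np.argmax(s[1:,4]);print(n,s[i],c[i]+[440,100])
c=np.array([549.6,-77.7]);ex=np.array([-.1487,.9889]);ey=np.array([-.9889,-.1487])
for y in(-30,-32,-33.6): print(y,proj('wrist',(*(c+115*ex+y*ey),42+np.sqrt(4900-y*y))))
# plate corners reference
for a,b in((155,60),(155,-60)): print(proj('wrist',(*(c+a*ex+b*ey),20)))
zoom('w7','w7l',400,490,110,225,5)
E
```

```text
w1 [ 11  15  26  26 512] [463.84375    127.32226562]
w7 [ 13  81  26  26 518] [465.45752896 193.31853282]
-30 [464.45361424 190.95633648]
-32 [463.9357974  193.01964226]
-33.6 [463.49431357 194.66034927]
[462.15443302 121.86439195]
[461.85375847 216.05833489]
```

View pics/w7l.png

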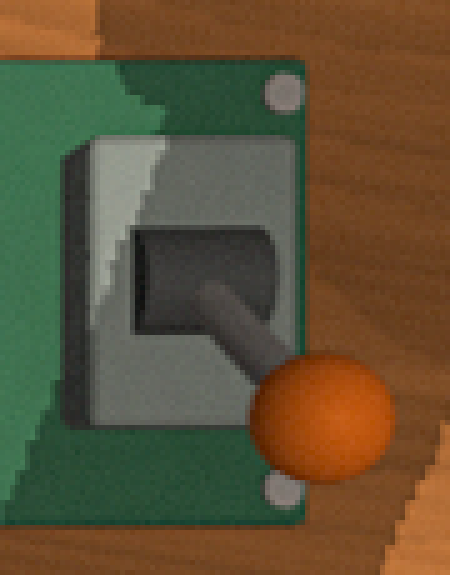

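```bash
python3 -c "
from h import *
print(robot.observe()['wrist_force']);print(robot.sign_off())"
```

```text
[-0.20919275 -0.16908775  0.87497721]
the job is handed in; nothing more can be done
None
```

The gauge is set and the lever is locked over. I handed the job in at about 13 s on the robot clock, with the arm clear of everything.

- **Wheel:** Three light strokes of 28 mm with the shut fingertip did it. The force was about 6 N when I pressed down; I did not read it during the strokes, where I estimate about 8 N.
- **Needle:** It stands wholly within the white band, about 1 mm short of the centre, with nearly 2 mm to spare on the nearer side. I left it there rather than risk another stroke. A second look after locking showed the same.
- **Lever:** I pushed it over with the fingertip until the force rose to about 11 N at the stop. The ball now measures 32.3 mm to the far side, against 33.6 mm expected. At the start it measured about 35.6 mm to the near side, so the shortfall fits a constant camera offset of about 1.6 mm. Half the travel comes to 34 mm, which is fully over.
- **Surroundings:** Nothing touched the blue jaw or the rider. The jar, cup, lid and the visible tools stood in the same places in the last picture. The bowl lay outside that view, and the arm went nowhere near it.
- **Disagreement:** The top and wrist cameras put the plate centre about 2.7 mm apart, slightly more than the stated calibration error. I used the wrist camera.

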